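# Slide the specimen carriage into its bench guide

## Task

Take the specimen carriage with the oblong flat foot (not the post with the round foot) and slide its foot into the guide on the bench, in through the open, flared end and under the two lips, until it is fully home against the stop. Then let go and leave it standing there; leave the other things where they are.

Things in the scene. Friction and masses are not known exactly. Their poses are not given: they have to be found in the camera images.
- carriage_mid (a point): Loose metal carriage, 0.2 kg, upright on the bench. Point on its axis, 41 mm above the underside; z up. Oblong foot 70 (x) x 50 (y) x 10 mm; neck 20 mm square; at 44 to 82 mm height a block 40 (x) x 26 (y) mm, where to hold it, its centre 22 mm above this point; on top a brass disc 4 mm thick. Both ends alike: it goes in either way round, x along the guide.
- guide_mouth (a point): Open mouth of the metal guide fixed to the bench. Point at bench height, mid-mouth; x runs along the track to the stop, z up. Floor plate 6 mm thick, 106 mm wide, from x = -120 (bare landing) to 170 mm. Side walls 58 mm apart from x = 0 to 150. Before the mouth two flared walls, tops 18 mm above the bench, narrow from 85 mm apart at x = -40 to 58 at x = 0.
- guide_stop (a point): The guide's closed end: point at bench height on the face of the stop block (28 mm tall), 150 mm along x from the mouth, axes alike. The carriage is home when its foot touches it: its axis 35 mm before this point. Two dark lips over the walls, 21 to 26 mm above the bench, leave a slot 34 mm wide for the neck; the foot passes below with 5 mm to spare, and cannot enter from above.
- roundpost_mid (a point): Bystander, leave alone: a loose metal post like the carriage but with a ROUND foot 76 mm across and a round head 32 mm across, 86 mm tall; it does not fit the guide. Point on its axis, 41 mm above the bench.
- specimenbox_mid (a point): Bystander: a loose flat clear specimen box, 65 by 50 by 14 mm, lying on the bench, to be left alone. Point at its centre.
- jar_mid (a point): Bystander: a loose small jar with a black cap, 40 mm across and 45 mm tall, to be left alone. Point at its centre.
Things that resemble listed ones, but are neither listed nor needed, are in the scene too. Leave any pink look-alike of the part that bears carriage_mid alone.

How it is judged:
By the outcome, as a careful person would: the job done as asked, in the order asked, and still so for the second after the job is handed in, with the robot touching nothing.
It also fails if it takes over 43 s, if anything falls off the work surface, if the arm or the gripper's body presses on something with over 40 N, if the wrist force passes 120 N, or if a joint passes its speed limit or range.

## Robot

A 6-joint arm with a two-finger parallel gripper is mounted at the origin on the work surface. World frame = base frame: x ahead of the robot, y to its left, z up, the work surface at z = 0. Lengths are in m, angles in rad, forces in N, time in s.
With the tool pointing down it reaches from about 0.3 to 0.775 m from the base axis. Payload 14.6 kg.
Tool frame: the origin (TCP) lies at the centre of the arm's flange, where the gripper is bolted on; the fingertips stand 199 mm ahead of it and the grasp point (between the pads) lies ctrl.tcp_to_grasp ahead of it (ctrl.tcp_to_grasp is the distance from the TCP to the grasp point, in m); z points along the fingers, y is the line along which they close (so a half turn about z gives the same grasp; the last joint's range is limited). The gripper opens to 94 mm and grips with 3 to 60 N. Pads are 16 mm wide; open, the fingers measure 119 mm over their backs; the gripper's body (75 mm by 177 mm) begins 78 mm behind the grasp point.
Start: joints at [-1.174, 0.3, 1.521, -0, 1.321, -0.067], TCP at [0.246, -0.492, 0.405] pointing down, gripper open.
Joint ranges: [-3.03, 3.03], [-0.79, 2.21], [0.23, 2.52], [-1.04, 4.18], [0, 3.07], [-2.55, 2.55]. Speed limits (rad/s): [2.22, 2.22, 2.57, 3.14, 3.14, 3.14].

## Interface

Orientations are given as [roll, pitch, yaw] about the fixed x, y, z axes, in that order (R = Rz(yaw) Ry(pitch) Rx(roll)).
In Python, from station import ctrl gives the robot as it stands. The module is installed in compiled form; this text tells all that it offers.
- The arm moves only by the shell command python3 -m jog 'ROWS' [OPENING] [FORCE]. ROWS is JSON, a list of rows, each a list of 6 numbers: the shift along the tool's x, y, z in cm, then the turn, a rotation vector about the tool's x, y, z in rad. In form: [[tx, ty, tz, ax, ay, az], ...]. A call has 1 to 8 rows; each row is the pose to reach, as a shift and turn from the pose commanded when the call began, along the tool's axes at that moment; what a row does not reach only later rows make up. A row lasts 1/10 s, in which the tool goes at most 50 mm and 8.59 degrees, less where a joint would pass 70% of its speed; a pose out of reach is approached as far as the arm can. A call with a gripper value outside its range is refused whole. OPENING is the opening in per cent of the stroke, from 0 (shut) to 100 (fully open), set as the call begins (- or left out, the last holds). The fingers move at their own pace and stop on an object; FORCE is the grip in N (left out, the last holds). Time passes only in rows, so rows that repeat a pose let the fingers close. It gives the time, the measured TCP pose, the force, the opening and the grip force at its end, in the units of the state.
- ctrl.get_obs(): the state, without advancing time (a new reading comes with each control period).
- ctrl.camera(name): name is "scene" or "top" or "wrist"; returns a dict with "img" (420x560x3 uint8, blue, green, red), "intrinsics" (3x3 intrinsics, pixels), "R" (3x3) and "t" (3): a world point X has camera coordinates R X + t. Camera axes: x right, y down, z forward; pixel columns grow to the right and rows downward; lengths in m; the calibration is good to about 2 mm. A picture is of the moment at which its call begins. There is no depth.
- ctrl.hand_in(): hands the job in; it is judged then, once.
The state is a dict: "time_s": time; "qpos": joint angles; "joint_vel": joint speeds; "tau": joint torques, N m; "ee_pos": TCP position; "eef_rot": TCP orientation; "force": force on the tool from outside, world axes, zero at the start; "moment": the same for the moment, N m; "grip_width": finger opening in m; "grip_force": force on a finger pad.
Only numpy, scipy, OpenCV 4.12 (cv2) and the standard library are available. Lean on these libraries where they do the work, as an engineer would, in place of code of your own. Each camera call takes 0.05 s, during which the arm holds its last target. There are 200 camera calls.

## Working session

There is one attempt and no reset: what is moved stays moved. The work goes in short steps, Python scripts to look and compute and a shell command to move; the robot and the scene stay as the last step left them, time stands still between calls to the robot, and variables do not carry over. Pictures are saved under pics/ and viewed, at most 10 in all, crops included, and the job is handed in when it is done.

```bash
mkdir -p pics; cat > h.py <<'E'
import numpy as np, cv2
from station import ctrl
def ray(c,u,v,z):
    K,R,t=np.array(c["intrinsics"]),np.array(c["R"]),np.array(c["t"])
    d=R.T@np.linalg.solve(K,[u,v,1.]);o=-R.T@t
    return o+d*(z-o[2])/d[2]
def proj(c,X):
    p=np.array(c["intrinsics"])@(np.array(c["R"])@np.array(X)+np.array(c["t"]));return p[:2]/p[2]
E
python3 - <<'E'
from h import *
import pickle
for n in("scene","top"):
    c=ctrl.camera(n);pickle.dump(c,open(n+".pkl","wb"));cv2.imwrite(f"pics/{n}.png",c["img"]);print(n,-np.array(c["R"]).T@c["t"])
o=ctrl.get_obs();print(ctrl.tcp_to_grasp,o["ee_pos"],o["eef_rot"],o["time_s"],o["force"])
E
```

```text
scene [1.28524063 0.49450616 0.76893919]
top [0.40380864 0.02235823 1.03020224]
0.1804 [ 0.24602932 -0.49187765  0.40414516] [-3.14054527e+00 -7.46637470e-05  4.63795862e-01] 0.1 [-0.51868725  0.2383775  -0.47997036]
```

View pics/scene.png

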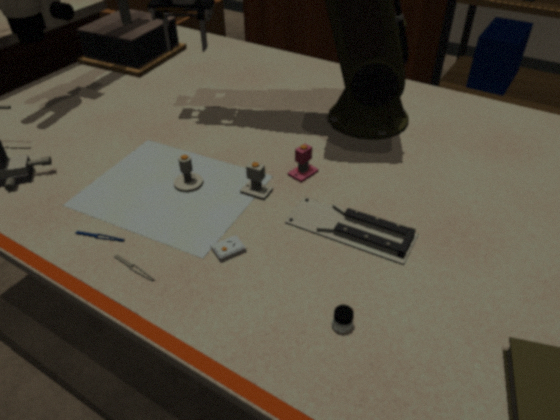

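View pics/top.png

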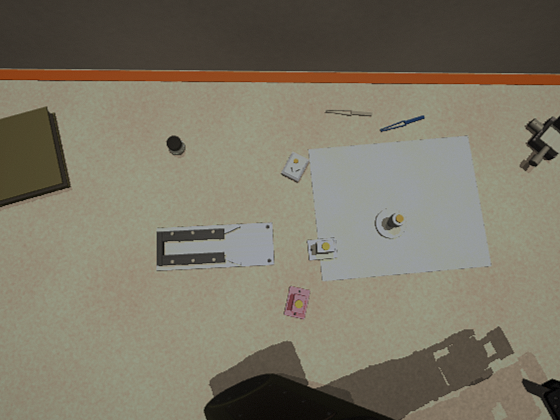

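In the top view, the candidates are the grey piece with the oblong foot at (322,247), the grey post with the round foot at (390,222), and the pink look-alike at (297,302). The first fits the description because it is metal and its foot is rectangular. The guide spans x 156–274, with its mouth facing right. I'll confirm in an enlarged crop and measure there.

```bash
python3 - <<'E'
from h import *
import pickle
c=pickle.load(open("top.pkl","rb"));im=c["img"]
crop=im[205:325,145:345];cv2.imwrite("pics/crop.png",cv2.resize(crop,None,fx=4,fy=4,interpolation=cv2.INTER_CUBIC))
# brass discs in both views
for n in("top","scene"):
    d=pickle.load(open(n+".pkl","rb"));h=cv2.cvtColor(d["img"],cv2.COLOR_BGR2HSV)
    m=cv2.inRange(h,(8,110,90),(32,255,255));k,_,s,ce=cv2.connectedComponentsWithStats(m)
    for i in range(1,k):
        if 8<s[i,4]<400: print(n,ce[i].round(1),s[i,4],ray(d,*ce[i],.086).round(4))
# dark lips: dark mask
g=cv2.cvtColor(im,cv2.COLOR_BGR2GRAY);m=np.zeros_like(g);m[215:280,150:240]=(g[215:280,150:240]<75)*255
ct=max(cv2.findContours(m,0,2)[0],key=cv2.contourArea);r=cv2.minAreaRect(ct);print("dark",r)
for p in cv2.boxPoints(r):print(p.round(1),ray(c,*p,.026).round(4))
for p in[(274,223),(274,265),(268.5,227),(268.5,261)]:print(p,ray(c,*p,.006).round(4))
E
```

```text
top [295.4 160.6] 13 [ 0.6902 -0.02    0.086 ]
top [399.1 218.1] 39 [ 0.5545 -0.2606  0.086 ]
top [325.2 246. ] 41 [ 0.4881 -0.0888  0.086 ]
top [298.4 303.5] 50 [ 0.3591 -0.0275  0.086 ]
scene [134.3  69.9] 9 [ 0.2454 -0.7416  0.086 ]
scene [303.2 146. ] 22 [ 0.3582 -0.0246  0.086 ]
scene [184.  156.4] 20 [ 0.5548 -0.2571  0.086 ]
scene [254.7 163.7] 22 [ 0.4886 -0.0864  0.086 ]
scene [223.5 248.2] 10 [0.764  0.0267 0.086 ]
dark ((190.42990112304688, 246.9577178955078), (33.737892150878906, 68.33853149414062), 87.39744567871094)
[155.5 231.7] [0.524  0.3194 0.026 ]
[223.8 228.6] [0.5335 0.1524 0.026 ]
[225.3 262.3] [0.4515 0.1459 0.026 ]
[157.1 265.4] [0.4423 0.3105 0.026 ]
(274, 223) [0.5515 0.0296 0.006 ]
(274, 265) [0.4471 0.0284 0.006 ]
(268.5, 227) [0.5412 0.0432 0.006 ]
(268.5, 261) [0.4567 0.042  0.006 ]
```

View pics/crop.png

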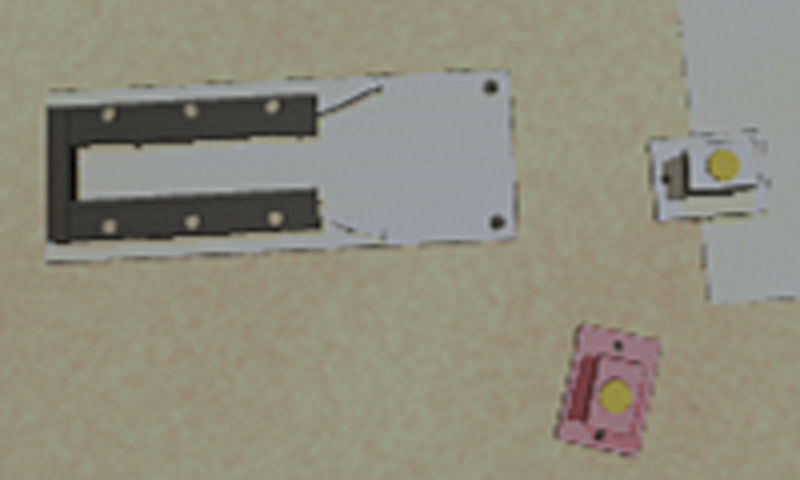

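The crop confirms it: the grey carriage has an oblong foot (crop corners (650,143) to (768,212)), and the pink one is separate. Guide mouth mid is at crop (318,162) and the stop face mid at (76,174).

```bash
python3 - <<'E'
from h import *
import pickle
c=pickle.load(open("top.pkl","rb"))
f=lambda x,y,z:ray(c,145+(x+.5)/4-.5,205+(y+.5)/4-.5,z)
A=f(318,162,.026);B=f(76,173.5,.026);d=(B-A)[:2];print(A.round(4),B.round(4),np.linalg.norm(d),np.arctan2(d[1],d[0]))
# plate edges
P=[f(*p,.006) for p in((47,92),(510,70),(47,262),(515,238))]
for a,b in((0,1),(2,3)):e=(P[a]-P[b])[:2];print(P[a].round(4),P[b].round(4),np.linalg.norm(e),np.arctan2(e[1],e[0]))
F=[f(*p,.01) for p in((650,143),(763,131),(658,220),(768,212))]
for q in F:print(q.round(4))
print("foot c",np.mean(F,0));
for a,b in((0,1),(2,3)):e=(F[a]-F[b])[:2];print(np.linalg.norm(e),np.arctan2(e[1],e[0]))
E
```

```text
[0.4929 0.1502 0.026 ] [0.4843 0.2971 0.026 ] 0.1471543468508678 1.6292960359340625
[0.5366 0.3238 0.006 ] [0.5536 0.0343 0.006 ] 0.2899835213968442 1.6296953575266253
[0.4314 0.3172 0.006 ] [0.4492 0.0299 0.006 ] 0.2878107769384974 1.6326095876972104
[ 0.5083 -0.053   0.01  ]
[ 0.5166 -0.1232  0.01  ]
[ 0.461  -0.0578  0.01  ]
[ 0.4666 -0.1255  0.01  ]
foot c [ 0.48810869 -0.08988566  0.01      ]
0.07059863785450725 1.6876243093579117
0.06789128009382919 1.6538570031082862
```

```bash
python3 -m jog '[[39.7,-25.2,6,0,0,-1.2],[39.7,-25.2,6,0,0,-1.2],[39.7,-25.2,6,0,0,-1.2],[39.7,-25.2,6,0,0,-1.2],[39.7,-25.2,6,0,0,-1.2],[39.7,-25.2,6,0,0,-1.2],[39.7,-25.2,6,0,0,-1.2],[39.7,-25.2,6,0,0,-1.2]]' 100
```

```text
time_s: 0.9
ee_pos: [0.4511, -0.1499, 0.3538]
eef_rot: [-3.142, 0.0, 1.67]
force: [0.7, -1.2, -0.8]
grip_width: 0.0944
grip_force: 0.0
```

```bash
python3 -m jog '[[0,0,0,0,0,0],[0,0,0,0,0,0]]'; python3 - <<'E'
from h import *
c=ctrl.camera("wrist");cv2.imwrite("pics/w1.png",c["img"]);o=ctrl.get_obs()
p=np.array(o["ee_pos"]);y=o["eef_rot"][2];X=np.array([np.cos(y),np.sin(y)]);Y=np.array([np.sin(y),-np.cos(y)])
d=np.array([.488,-.0885])-p[:2];print(p,o["eef_rot"],d@X*100,d@Y*100,proj(c,[.488,-.0885,.086]))
E
```

```text
time_s: 1.1
ee_pos: [0.4507, -0.1511, 0.3537]
eef_rot: [-3.141, -0.0, 1.665]
force: [0.1, -0.9, 0.7]
grip_width: 0.0938
grip_force: 0.0
[ 0.45039168 -0.15207565  0.35390254] [-3.14114883e+00 -3.66164940e-05  1.66295681e+00] 5.984474937357843 4.329958583565913 [341.28965612 130.54736797]
```

View pics/w1.png

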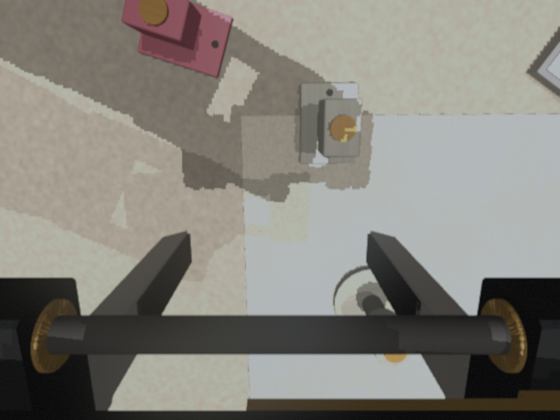

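The wrist view shows the carriage disc at (342,128), predicted at (341,130). The foot edges are square with the tool, so I go for the grasp.

```bash
python3 -m jog '[[6.1,4.3,0,0,0,0],[6.1,4.3,0,0,0,0],[6.1,4.3,4,0,0,0],[6.1,4.3,8,0,0,0],[6.1,4.3,11,0,0,0],[6.1,4.3,11,0,0,0],[6.1,4.3,11,0,0,0]]'
python3 -m jog '[[0,0,0,0,0,0],[0,0,0,0,0,0],[0,0,0,0,0,0],[0,0,0,0,0,0],[0,0,0,0,0,0],[0,0,0,0,0,0],[0,0,0,0,0,0],[0,0,0,0,0,0]]' 10 25
```

```text
time_s: 1.85
ee_pos: [0.4877, -0.0882, 0.2449]
eef_rot: [3.141, 0.0, 1.661]
force: [0.1, -0.1, 0.1]
grip_width: 0.0939
grip_force: 0.0
time_s: 2.65
ee_pos: [0.4877, -0.0871, 0.244]
eef_rot: [-3.142, -0.0, 1.664]
force: [0.6, 0.1, 0.3]
grip_width: 0.0334
grip_force: 0.0
```

```bash
python3 -m jog '[[0,0,0,0,0,0],[0,0,0,0,0,0],[0,0,0,0,0,0],[0,0,0,0,0,0]]' 10 30;python3 -m jog '[[0,0,-1,0,0,0],[0,0,-2.5,0,0,0],[0,0,-2.5,0,0,0],[0,0,-2.5,0,0,0]]'
```

```text
time_s: 3.05
ee_pos: [0.4876, -0.0871, 0.2439]
eef_rot: [-3.141, -0.0, 1.664]
force: [1.9, -0.2, -2.4]
grip_width: 0.0258
grip_force: 30.0
time_s: 3.45
ee_pos: [0.4876, -0.0871, 0.2692]
eef_rot: [3.141, 0.0, 1.664]
force: [0.3, 0.4, -3.2]
grip_width: 0.0261
grip_force: 30.0
```

```bash
python3 -m jog '[[2,0.4,0,0,0,0],[5,1,0,0,0,0.01],[8,1.5,0,0,0,0.02],[11,2,0,0,0,0.034],[14,2.4,0,0,0,0.034],[15.6,2.5,0,0,0,0.034],[15.6,2.5,0,0,0,0.034],[15.6,2.5,0,0,0,0.034]]'
python3 - <<'E'
from h import *
for n in("top","scene","wrist"):
    c=ctrl.camera(n);cv2.imwrite(f"pics/{n}2.png",c["img"])
    if n=="top":cv2.imwrite("pics/top2c.png",cv2.resize(c["img"][205:290,145:345],None,fx=4,fy=4,interpolation=cv2.INTER_CUBIC))
    if n=="scene":
        s=cv2.resize(c["img"][130:280,240:440],None,fx=3,fy=3,interpolation=cv2.INTER_CUBIC)
w=cv2.imread("pics/top2c.png");W=np.zeros((340+450,800,3),np.uint8);W[:340]=w;W[340:,:600]=s
cv2.imwrite("pics/m2.png",cv2.resize(W,None,fx=.75,fy=.75))
o=ctrl.get_obs();print(o["ee_pos"],o["eef_rot"],o["force"],o["time_s"])
E
```

```text
time_s: 4.25
ee_pos: [0.4979, 0.0703, 0.2685]
eef_rot: [-3.141, 0.0, 1.63]
force: [0.1, 0.3, -2.4]
grip_width: 0.0254
grip_force: 30.0
[0.49807731 0.06970929 0.26880183] [-3.14116528e+00  1.27025443e-04  1.62883702e+00] [-0.62451769 -0.73683679 -2.59331437] 4.4
```

View pics/m2.png

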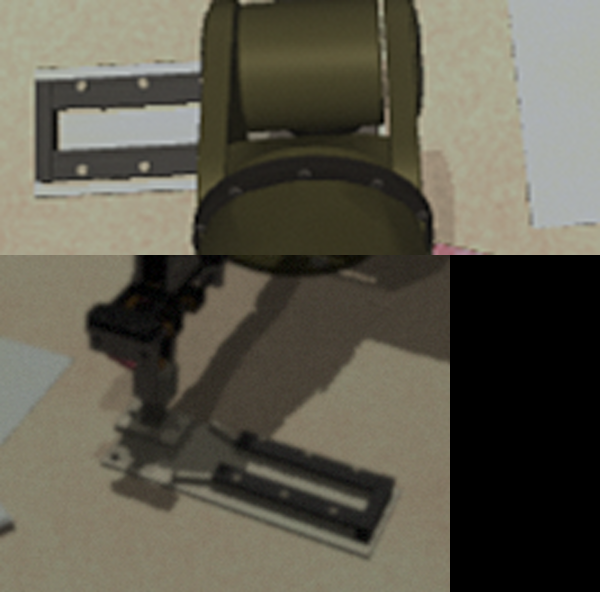

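View pics/wrist2.png

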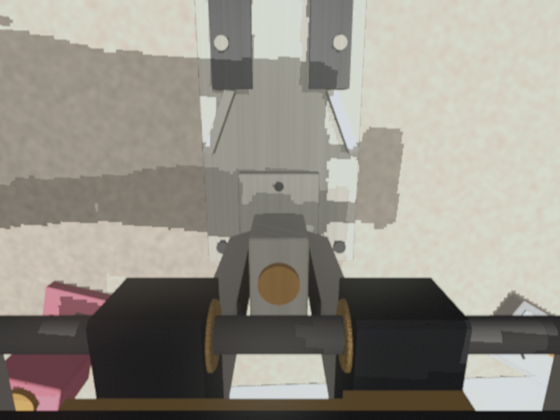

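The wrist view shows the lip slot's centre at column 280 and the foot and disc centres at 279. The lips run parallel to the tool, and the foot's front (row 172) is still clear of the flare (row 152). It's aligned, so I lower it and slide in.

```bash
python3 -m jog '[[0,0,0.8,0,0,0],[0,0,1.6,0,0,0],[0,0,1.65,0,0,0],[0,0,1.65,0,0,0],[1,0,1.65,0,0,0],[2.5,0,1.65,0,0,0],[4,0,1.65,0,0,0],[4,0,1.65,0,0,0]]'

```

```text
time_s: 5.2
ee_pos: [0.4955, 0.1127, 0.2527]
eef_rot: [3.141, -0.0, 1.632]
force: [-0.4, -0.4, -2.2]
grip_width: 0.0257
grip_force: 30.0
```

```bash
python3 -m jog '[[1,0,0.05,0,0,0],[2,0,0.05,0,0,0],[3,0,0.05,0,0,0],[4,0,0.05,0,0,0],[5,0,0.05,0,0,0],[6,0,0.05,0,0,0],[7,0,0.05,0,0,0],[7,0,0.05,0,0,0]]'

```

```text
time_s: 6.0
ee_pos: [0.4914, 0.1815, 0.252]
eef_rot: [-3.142, -0.0, 1.631]
force: [-0.5, 0.2, -2.1]
grip_width: 0.0256
grip_force: 30.0
```

```bash
python3 -m jog '[[1,0,0,0,0,0],[2,0,0,0,0,0],[3,0,0,0,0,0],[4,0,0,0,0,0],[5,0,0,0,0,0],[6,0,0,0,0,0],[7,0,0,0,0,0],[7,0,0,0,0,0]]'

```

```text
time_s: 6.8
ee_pos: [0.4873, 0.2514, 0.252]
eef_rot: [3.142, -0.0, 1.631]
force: [0.5, -0.1, -2.4]
grip_width: 0.0259
grip_force: 30.0
```

```bash
python3 -m jog '[[0.2,0,0.15,0,0,0],[0.4,0,0.15,0,0,0],[0.6,0,0.15,0,0,0],[0.8,0,0.15,0,0,0],[1,0,0.15,0,0,0],[1,0,0.15,0,0,0]]'

```

```text
time_s: 7.4
ee_pos: [0.4869, 0.2603, 0.2506]
eef_rot: [3.141, -0.0, 1.63]
force: [0.1, -0.2, -3.1]
grip_width: 0.026
grip_force: 30.0
```

```bash
python3 -m jog '[[0.15,0,0.05,0,0,0],[0.3,0,0.05,0,0,0],[0.45,0,0.05,0,0,0],[0.6,0,0.05,0,0,0],[0.6,0,0.05,0,0,0]]'

```

```text
time_s: 7.9
ee_pos: [0.4865, 0.2664, 0.25]
eef_rot: [3.142, -0.0, 1.63]
force: [0.1, 0.1, -2.6]
grip_width: 0.0259
grip_force: 30.0
```

```bash
python3 -m jog '[[0.1,0,0,0,0,0],[0.2,0,0,0,0,0],[0.3,0,0,0,0,0],[0.3,0,0,0,0,0]]'

```

```text
time_s: 8.3
ee_pos: [0.4863, 0.2692, 0.25]
eef_rot: [-3.142, 0.0, 1.63]
force: [0.4, -1.2, -1.2]
grip_width: 0.0256
grip_force: 30.0
```

```bash
python3 -m jog '[[0.1,0,0,0,0,0],[0.2,0,0,0,0,0],[0.3,0,0,0,0,0],[0.3,0,0,0,0,0]]'

```

```text
time_s: 8.7
ee_pos: [0.4864, 0.2713, 0.2504]
eef_rot: [-3.141, 0.002, 1.63]
force: [-0.3, -12.9, 6.0]
grip_width: 0.0262
grip_force: 30.0
```

Contact with the stop: 13 N along the guide. I release and take a look.

```bash
python3 -m jog '[[-0.1,0,0,0,0,0],[-0.1,0,0,0,0,0],[-0.1,0,0,0,0,0]]'; python3 -m jog '[[0,0,0,0,0,0],[0,0,0,0,0,0],[0,0,0,0,0,0],[0,0,0,0,0,0],[0,0,0,0,0,0],[0,0,0,0,0,0]]' 60
python3 -m jog '[[0,0,-2,0,0,0],[0,0,-6,0,0,0],[0,0,-10,0,0,0],[-5,0,-10,0,0,0],[-10,0,-10,0,0,0],[-10,0,-10,0,0,0]]'
python3 - <<'E'
from h import *
c=ctrl.camera("wrist");s=ctrl.camera("scene")["img"][190:270,270:430]
W=np.zeros((420+180,560,3),np.uint8);W[:420]=c["img"];W[420:,:360]=cv2.resize(s,(360,180));cv2.imwrite("pics/m3.png",W)
E
```

```text
time_s: 9.0
ee_pos: [0.4864, 0.2708, 0.2503]
eef_rot: [3.141, 0.001, 1.63]
force: [-0.7, -6.7, 3.6]
grip_width: 0.0258
grip_force: 30.0
time_s: 9.6
ee_pos: [0.4862, 0.2712, 0.25]
eef_rot: [3.142, -0.0, 1.63]
force: [-0.1, 0.1, -0.9]
grip_width: 0.0559
grip_force: 0.0
time_s: 10.2
ee_pos: [0.4923, 0.1674, 0.3504]
eef_rot: [3.141, 0.001, 1.626]
force: [-0.6, -0.1, -0.6]
grip_width: 0.0565
grip_force: 0.0
```

View pics/m3.png

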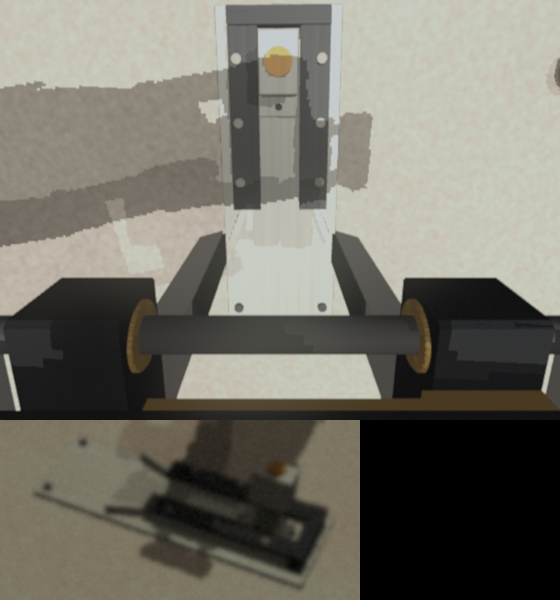

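```bash
python3 - <<'E'
from h import *
c=ctrl.camera("wrist");g=cv2.cvtColor(c["img"],cv2.COLOR_BGR2GRAY)
print(g[18:32,285:292].mean(1).round(),g[92:124,284:294].mean(1).round())
for a in((279,25.5,.028),(279,117,.016)):print(ray(c,*a))
h=cv2.cvtColor(c["img"],cv2.COLOR_BGR2HSV)[40:85,255:300];m=cv2.inRange(h,(8,110,60),(32,255,255));M=cv2.moments(m,True);u,v=M["m10"]/M["m00"]+255,M["m01"]/M["m00"]+40
print(u,v,ray(c,u,v,.092));print(ctrl.get_obs()["time_s"])
cv2.imwrite("pics/z.png",cv2.resize(c["img"][0:130,210:350],None,fx=4,fy=4,interpolation=cv2.INTER_CUBIC))
E
```

```text
[111. 110. 110. 110. 110. 109. 109. 110. 111. 109.  96.  76.  64.  66.] [154. 154. 154. 154. 154. 154. 148. 133. 109. 111. 134. 146. 148. 148.
 148. 150. 150. 151. 150. 150. 150. 150. 150. 150. 150. 150. 150. 146.
 129. 122. 136. 148.]
[0.485265   0.30671606 0.028     ]
[0.48925475 0.23731415 0.016     ]
278.080701754386 67.84561403508772 [0.48677458 0.26879244 0.092     ]
10.35
```

View pics/z.png

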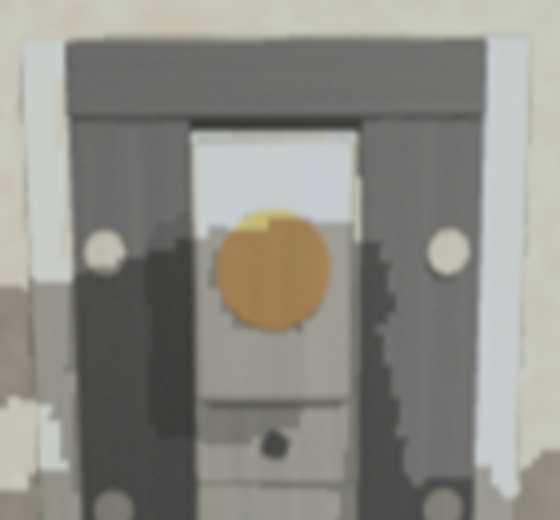

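The foot's rear edge is about 70 mm before the stop face, which equals the foot's length. With the contact force felt earlier, it is home. The carriage stands upright in the slot and the gripper is clear of it.

```bash
python3 -c "
from station import ctrl
print(ctrl.hand_in())"
```

```text
the job is handed in; nothing more can be done
None
```

The oblong-foot carriage is in the guide under both lips, pushed against the stop (about 13 N felt on contact) and released upright; nothing else was touched, and the job was handed in at about 10 s.

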